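Fit the missing return spring on the juice press

ROBOT

A 6-joint arm with a two-finger parallel gripper is mounted at the origin on the work surface. World frame = base frame: x ahead of the robot, y to its left, z up, the work surface at z = 0. Lengths are in mm, angles in rad, forces in N, time in s.
With the tool pointing down it reaches from about 350 to 775 mm from the base axis. Payload 7.3 kg.
Tool frame: the origin (TCP) lies at the very end of the fingers, on their centre line; the grasp point (between the pads) lies 19 mm behind it; z points along the fingers, x is the direction in which the jaws open and shut, and the axes are right-handed (so a half turn about z gives the same grasp; the last joint's range is limited). The gripper opens to 92 mm and grips with 3 to 60 N. Pads are 19 mm wide; open, the fingers measure 130 mm over their backs; the gripper's body (75 mm by 190 mm) begins 47 mm behind the grasp point.
Start: joints at [0.994, 0.342, 1.524, -0, 1.275, -0.146], TCP at [219.227, 477.058, 226.741] pointing down, gripper open.
Joint ranges: [-2.53, 2.53], [-0.77, 2.02], [0.04, 2.7], [-1, 4.14], [0.28, 2.66], [-3.11, 3.11]. Speed limits (rad/s): [2.57, 2.57, 3.14, 3.14, 3.14, 3.14].

INTERFACE

Orientations are given as [roll, pitch, yaw] about the fixed x, y, z axes, in that order (R = Rz(yaw) Ry(pitch) Rx(roll)).
In Python, from plant import bot, capture, camera_params gives the robot as it stands.
- The arm moves only by the shell command python3 -m jog 'ROWS' [OPENING]. ROWS is a JSON object of lists of equal length, an entry for each row: "xyz": the shift along the world's x, y, z as a fraction of full scale, a list of three; "angular": the turn, a rotation vector about the world's x, y, z as a fraction of full scale, a list of three. In form: {"xyz": [[x, y, z], ...], "angular": [[wx, wy, wz], ...]}. A call has 1 to 10 rows; each row shifts and turns the pose as measured when the row begins; what a row does not reach is not made up. Full scale, the value 1, is 2 cm for a shift and 6 degrees for a turn. A row lasts 1/10 s, in which the tool goes at most 50 mm and 8.59 degrees, less where a joint would pass 70% of its speed; a pose out of reach is approached as far as the arm can. A call with a number of a shift or a turn outside -1 to 1 is refused whole. A call with a gripper value outside its range is refused whole. OPENING is the closure, from -1 (fully open) to 1 (shut), set as the call begins (- or left out, the last holds). The fingers move at their own pace and stop on an object; the grip force is fixed at half the most. Time passes only in rows, so rows that do not move let the fingers close. It gives the time, the measured TCP pose, the force and the opening at its end, in the units of the state.
- bot.get_obs(): the state, without advancing time (a new reading comes with each control period).
- capture(name): name is "scene" or "side" or "wrist"; returns the picture (420x560x3 uint8, red, green, blue); there is no depth.
- camera_params(name): a dict with "fx", "fy", "cx", "cy" (pixels), "rvec" (rotation vector, rad) and "tvec" (3), from world to camera coordinates, as OpenCV has them. Camera axes: x right, y down, z forward; pixel columns grow to the right and rows downward; lengths in mm; the calibration is good to about 2 mm. A picture is of the moment at which its call begins: read the wrist's pose just before it. camera_params takes no time and is no camera call; for the wrist camera it gives the pose at the moment of the call.
- bot.close_job(): hands the job in, once; it reports no verdict.
The state is a dict: "time": time; "joint_positions": joint angles; "dq": joint speeds; "tau": joint torques, N m; "tool_pos": TCP position; "tcp_rot": TCP orientation; "contact_force": force on the tool from outside, world axes, zero at the start; "moment": the same for the moment, N m; "grip_width": finger opening in mm.
Only numpy, scipy, OpenCV 4.12 (cv2) and the standard library are available. Lean on these libraries where they do the work, as an engineer would, in place of code of your own. Each camera call takes 0.05 s, during which the arm holds its last target.

TASK

The twin-post juice press on the fruit stall's counter lacks one return spring. Take the tall loose coil spring with the straight tail and thread it, tail end down, over the bare post until it sits fully home in the cup at the foot of the post with its tail lying in the cup's notch, twisting it slightly if it catches; then let go. Leave the other things on the counter where they are.

Things in the scene. Friction and masses are not known exactly. Their poses are not given: they have to be found in the camera images.
- spring_center (a point): Centre (half-way up, on the axis) of the loose bare-steel coil spring standing upright on the counter: 96 mm tall, outer diameter 44, inner about 33, wire 5 mm, about 0.15 kg, so stiff that it acts as rigid. Top and bottom 12 mm are closed coils, open turns between. z is up its axis, x the direction of its tail. The 50 mm tall, 62 mm wide spring without a tail is not meant.
- spring_tail (a point): Tip of the spring's tail, a straight 5 mm wire pointing outward from the lowest coil: 45 mm out from the spring's axis, 2.5 mm above the spring's underside.
- seat (a point): Centre of the cup floor at the foot of the bare post, on its axis, 28 mm above the counter; z up the post, x towards the cup's notch. The cup is a fixed ring wall, 53 mm inside and 63 mm outside diameter, 12 mm high above this floor, cut through to the floor on one side by a notch 14 mm wide.
- rod_tip (a point): Centre of the top end of the bare post, 138 mm above the counter, 110 mm above the cup floor. The post is a fixed upright steel rod, diameter 26 mm; its top 16 mm tapers to 12 mm diameter.
- notch (a point): Point where the tip of the tail lies when the spring is home: 45 mm from the post's axis in the direction of the notch, 2.5 mm above the level of the cup floor.
- press: Fixed base plate of the juice press, 160 x 250 mm, 22 mm high; origin on the counter under its centre, x across, y along the line of the two posts, which stand 75 mm either side of the centre. White juicing cone (69 mm above the counter) in the middle.
- post_fitted: The other post, like the bare one, with its spring already fitted, as a pattern (spring top 124 mm, rod tip 138 mm above the counter); origin under its cup on its axis, 22 mm above the counter, x towards its notch.
- short_spring: Bystander: short wide steel spring standing on the counter, 50 mm tall, 62 mm across, no tail; origin under its centre.
- jar: Bystander: amber glass jar, 72 mm across, 120 mm tall; origin under its centre.

How it is judged:
By the outcome, as a careful person would: the job done as asked, in the order asked, and still so for the second after the job is handed in, with the robot touching nothing.
It also fails if it takes over 45 s, if anything falls off the work surface, if the arm or the gripper's body presses on something with over 40 N, if the wrist force passes 120 N, or if a joint passes its speed limit or range.

## Working session

There is one attempt and no reset: what is moved stays moved. The work goes in short steps, Python scripts to look and compute and a shell command to move; the robot and the scene stay as the last step left them, time stands still between calls to the robot, and variables do not carry over. Pictures are saved under pics/ and viewed, and the job is handed in when it is done.

```bash
ls; mkdir -p pics; python3 - <<'E'
from plant import bot, capture, camera_params
import cv2
for n in ("scene","side","wrist"):
    p=camera_params(n); print(n,p)
    cv2.imwrite(f"pics/{n}0.png",capture(n)[:,:,::-1])
print(bot.get_obs())
E
```

```text
pics
scene {'fx': 513.3916233923624, 'fy': 513.3916233923624, 'cx': 288.81897902201587, 'cy': 213.358155541149, 'rvec': array([ 2.24673645,  1.25845728, -0.37621169]), 'tvec': array([-217.3609105 , -346.63924501, 1826.34105613])}
side {'fx': 478.6199476511052, 'fy': 478.6199476511052, 'cx': 278.6084457526142, 'cy': 202.8493381469441, 'rvec': array([ 2.24184688, -0.37627597,  0.14857005]), 'tvec': array([-540.3240431 ,  151.03895964, 1048.77685173])}
wrist {'fx': 303.44833356286694, 'fy': 303.44833356286694, 'cx': 282.50793998820296, 'cy': 210.32509511268285, 'rvec': array([-2.43513573, -1.56055183, -0.22177795]), 'tvec': array([-523.29396927,  -35.61400034,  391.00324965])}
{'time': 0.15, 'joint_positions': array([ 9.94013159e-01,  3.42546529e-01,  1.52475624e+00, -1.63404214e-05,
        1.27539209e+00, -1.46006281e-01]), 'dq': array([ 0.0007374 , -0.00115064, -0.00339372,  0.00036017, -0.00031992,
       -0.00208205]), 'tau': array([ 1.59275587e-03, -4.31469798e+01, -2.44353658e+01,  7.17981532e-02,
        5.38084307e-02, -5.62373043e-05]), 'tool_pos': array([219.05829895, 476.80152805, 226.22742723]), 'tcp_rot': array([-3.14144776e+00,  1.09275842e-03,  1.14002429e+00]), 'contact_force': array([-0.52534192,  0.498816  , -0.11993826]), 'moment': array([-0.01776208, -0.01642089,  0.03936201]), 'grip_width': 91.66651403003777}
```

View pics/scene0.png

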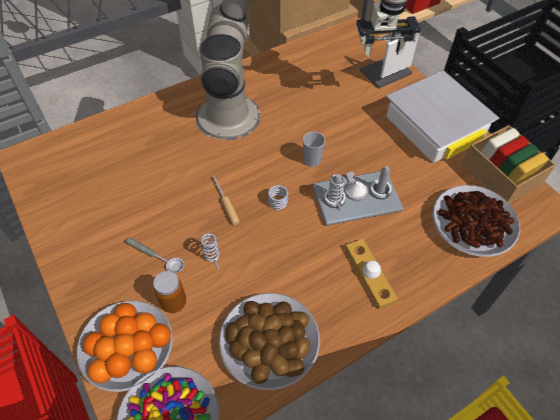

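View pics/side0.png

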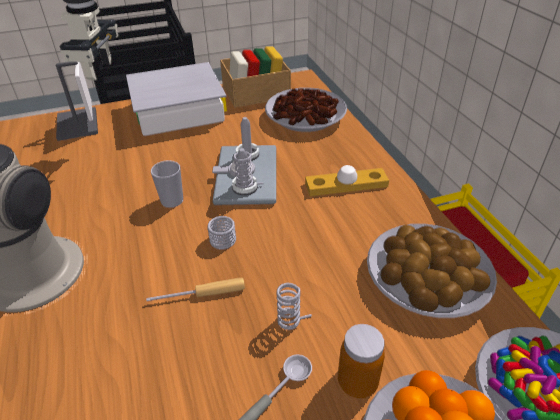

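View pics/wrist0.png

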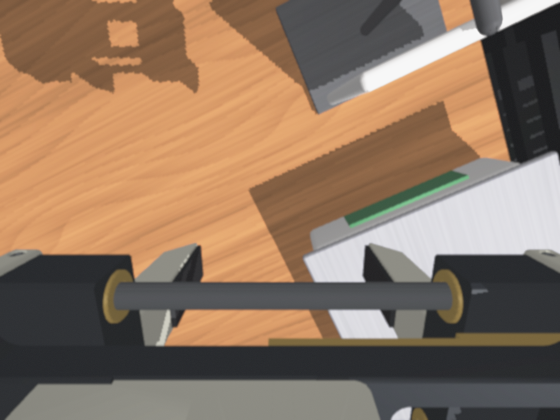

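Scene: the tailed spring is at about (210,250) with its tail at (218,268), the short spring at (278,198), the press near (358,195) and the bare post near (383,180). Side: the spring is at (288,305), its tail at (310,317), and the bare post at (245,135). I'll zoom in next.

```bash
cat > h.py <<'E'
import numpy as np, cv2
from plant import bot, capture, camera_params
def P(n):
    p=camera_params(n); R=cv2.Rodrigues(p['rvec'])[0]
    return np.array([[p['fx'],0,p['cx']],[0,p['fy'],p['cy']],[0,0,1.]]),R,np.array(p['tvec']).reshape(3)
def ray(n,uv,c=None):
    K,R,t=c or P(n); d=R.T@np.linalg.inv(K)@np.array([uv[0],uv[1],1.]); return -R.T@t,d
def onz(n,uv,z,c=None):
    o,d=ray(n,uv,c); return o+d*(z-o[2])/d[2]
def tri(a,b,na="scene",nb="side"):
    o1,d1=ray(na,a);o2,d2=ray(nb,b); d1/=np.linalg.norm(d1);d2/=np.linalg.norm(d2)
    s=np.linalg.lstsq(np.c_[d1,-d2],o2-o1,rcond=None)[0]
    p,q=o1+s[0]*d1,o2+s[1]*d2; return (p+q)/2,np.linalg.norm(p-q)
def proj(n,X,c=None):
    K,R,t=c or P(n); x=K@(R@np.asarray(X,float)+t); return x[:2]/x[2]
def crop(n,src,box,k,img=None):
    im=cv2.imread(src); x,y,w,h=box
    cv2.imwrite(n,cv2.resize(im[y:y+h,x:x+w],None,fx=k,fy=k,interpolation=cv2.INTER_CUBIC))
E
python3 - <<'E'
from h import *
crop("pics/a1.png","pics/scene0.png",(180,220,70,60),8)
crop("pics/a2.png","pics/scene0.png",(305,155,105,75),7)
crop("pics/a3.png","pics/side0.png",(260,275,70,60),8)
crop("pics/a4.png","pics/side0.png",(205,110,80,100),6)
E
```

```text
(no output)
```

View pics/a1.png

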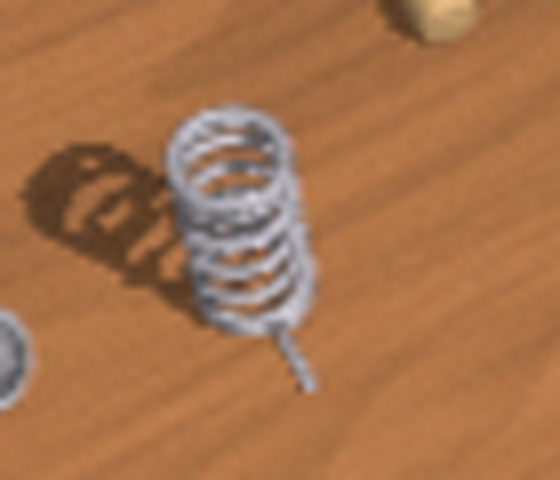

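View pics/a2.png

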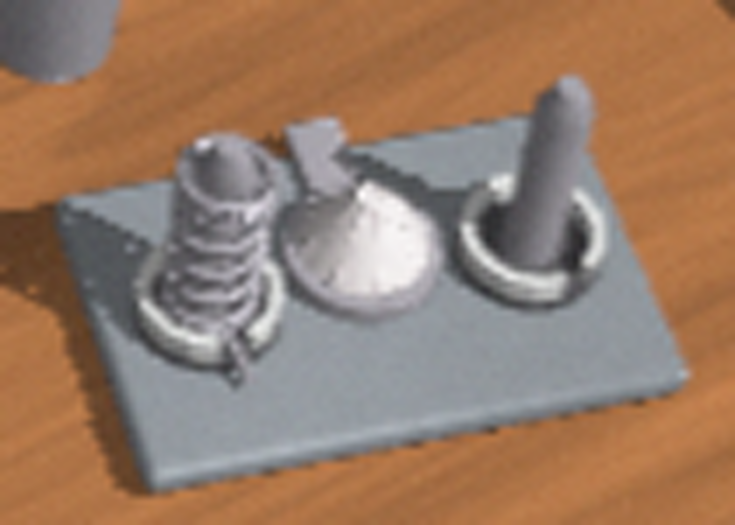

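View pics/a3.png

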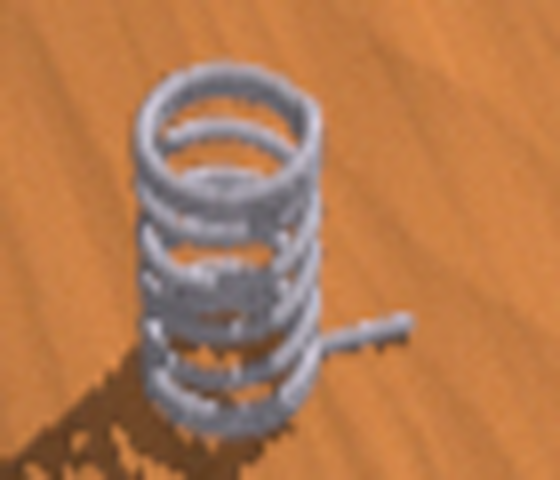

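View pics/a4.png

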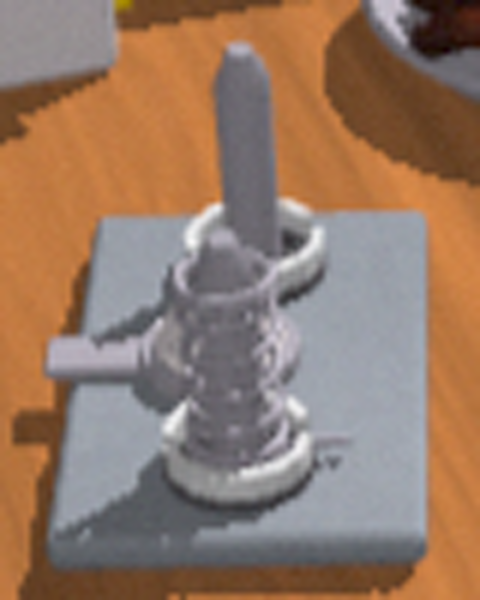

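```bash
python3 - <<'E'
from h import *
np.set_printoptions(precision=1,suppress=True)
f=lambda X,Y,b,k:(b[0]+(X+.5)/k-.5,b[1]+(Y+.5)/k-.5)
A=lambda X,Y:f(X,Y,(180,220),8)
B=lambda X,Y:f(X,Y,(305,155),7)
C=lambda X,Y:f(X,Y,(260,275),8)
D=lambda X,Y:f(X,Y,(205,110),6)
def both(nm,s,d,z):
    print(nm,tri(s,d),onz("scene",s,z),onz("side",d,z))
both("springtop",A(230,157),C(229,133),95)
both("tail",A(312,386),C(406,325),2.5)
both("rodtip",B(571,85),D(239,49),138)
both("fitted tip",B(212,148),D(222,238),138)
both("barecup rim",B(533,240),D(255,245),40)
both("fitcup tail",B(236,378),D(348,440),30.5)
print("barenotch at rim level",onz("scene",B(583,268),34),onz("scene",B(577,262),28), onz("side",D(300,240),34))
print("corners",[onz("scene",B(*q),22) for q in((65,200),(153,478),(688,378),(545,118))])
print("corners",[onz("side",D(*q),22) for q in((100,215),(427,212),(425,550),(52,562))])
E
```

```text
springtop (array([ 486. , -309.6,   92.8]), np.float64(1.7490802834860397)) [ 486.7 -309.3   95. ] [ 485.7 -312.3   95. ]
tail (array([ 531.4, -310.8,    2.3]), np.float64(0.873053305683319)) [ 531.2 -310.5    2.5] [ 531.5 -311.4    2.5]
rodtip (array([559.3, 245.7, 138.5]), np.float64(0.8716293925022564)) [558.6 246.5 138. ] [559.6 245.9 138. ]
fitted tip (array([511.5,  93.6, 143.9]), np.float64(1.1376781099736128)) [508.3  96.3 138. ] [513.2 103.2 138. ]
barecup rim (array([560.6, 246.2,  33.7]), np.float64(0.6882425530472952)) [564.2 242.   40. ] [558.3 237.5  40. ]
fitcup tail (array([556.4,  86.5,  36.7]), np.float64(0.9706843614841498)) [552.6  90.   30.5] [558.7  93.7  30.5]
barenotch at rim level [585.1 255.1  34. ] [577.9 258.6  28. ] [581.2 243.   34. ]
corners [array([426.5,  84.6,  22. ]), array([573. ,  33.3,  22. ]), array([650.9, 264.5,  22. ]), array([500.8, 301.6,  22. ])]
corners [array([501.4, 314.6,  22. ]), array([649.8, 262.6,  22. ]), array([569.7,  22.5,  22. ]), array([422.8,  67.4,  22. ])]
```

```bash
python3 - <<'E'
from h import *
np.set_printoptions(precision=1,suppress=True)
from scipy.spatial.transform import Rotation as Ro
K,R,t=P("wrist"); o=bot.get_obs(); T=Ro.from_euler('xyz',o['tcp_rot']).as_matrix()
print("cam in tool",T.T@(-R.T@t-o['tool_pos'])); print("cam axes in tool\n",T.T@R.T); print("tool axes\n",T)
print("jar",onz("side",(362,342),120),onz("scene",(166,283),120))
print("short",onz("side",(222,226),50),onz("scene",(278,192),50))
E
```

```text
cam in tool [  -0.8  -75.5 -158.1]
cam axes in tool
 [[ 1.  -0.  -0. ]
 [ 0.   1.   0.3]
 [ 0.  -0.3  1. ]]
tool axes
 [[ 0.4  0.9 -0. ]
 [ 0.9 -0.4 -0. ]
 [-0.  -0.  -1. ]]
jar [ 555.2 -467.6  120. ] [ 564.6 -465.5  120. ]
short [419.5 -51.3  50. ] [416.3 -42.2  50. ]
```

```bash
python3 -m jog '{"xyz":[[1,-0.9,0],[1,-0.9,0],[1,-0.9,0],[1,-0.9,0],[1,-0.9,0],[1,-0.9,0],[1,-0.9,0],[1,-0.9,0]],"angular":[[0,0,-1],[0,0,-1],[0,0,-1],[0,0,-1],[0,0,-1],[0,0,-1],[0,0,-1],[0,0,-1]]}' -1
```

```text
time: 0.95
tool_pos: [380.7, 328.2, 223.9]
tcp_rot: [-3.141, 0.006, 0.276]
contact_force: [-0.6, 0.7, 0.3]
grip_width: 91.8
```

```bash
python3 -m jog '{"xyz":[[1,-0.88,0],[1,-0.88,0],[1,-0.88,0],[1,-0.88,0],[1,-0.88,0],[1,-0.88,0],[1,-0.88,0],[1,-0.88,0.1],[0.6,-0.6,0.1],[0,0,0]],"angular":[[0,0,-1],[0,0,-1],[0,0,-0.6],[0,0,0],[0,0,0],[0,0,0],[0,0,0],[0,0,0],[0,0,0],[0,0,0]]}'
python3 - <<'E'
from h import *
np.save("cam1.npy",np.array([0])) 
c=P("wrist"); cv2.imwrite("pics/w1.png",capture("wrist")[:,:,::-1]); np.savez("w1.npz",K=c[0],R=c[1],t=c[2])
b=bot.get_obs();print(b['tool_pos'],b['tcp_rot'],proj("wrist",(559.5,246,138),c),proj("wrist",(559.5,246,28),c))
E
```

```text
time: 1.95
tool_pos: [559.6, 165.2, 224.7]
tcp_rot: [3.14, 0.012, -0.015]
contact_force: [0.2, -0.5, 0.9]
grip_width: 91.6
[558.67216891 166.00479052 224.55098863] [ 3.1406261   0.01260946 -0.01450111] [282.07991427 113.24924647] [283.38396762 115.58937024]
```

View pics/w1.png

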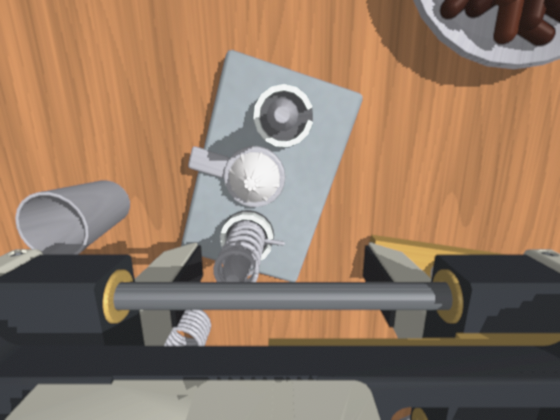

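```bash
python3 - <<'E'
from h import *
crop("pics/w1c.png","pics/w1.png",(245,78,76,76),8)
E
```

```text
(no output)
```

View pics/w1c.png

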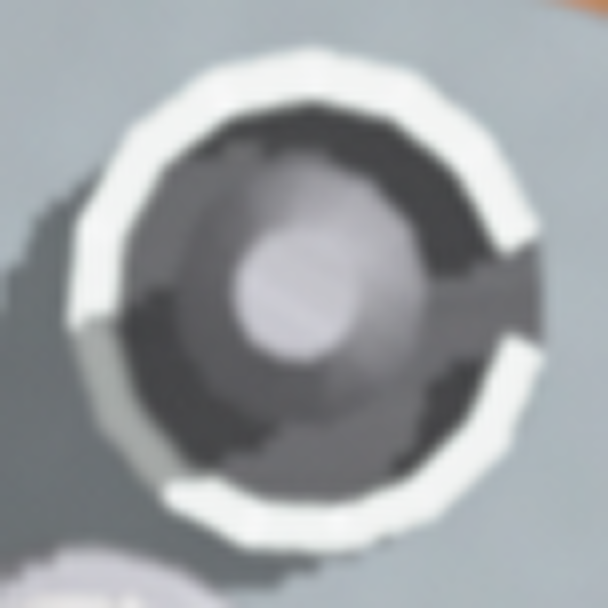

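```bash
python3 - <<'E'
from h import *
np.set_printoptions(precision=1,suppress=True)
d=np.load("w1.npz"); c=(d['K'],d['R'],d['t'])
im=cv2.imread("pics/w1.png")[78:154,245:321]
m=(im.min(2)>222).astype(np.uint8); 
n,l,s,_=cv2.connectedComponentsWithStats(m,connectivity=8)
for i in range(1,n): print(s[i])
ys,xs=np.nonzero(m); 
pts=np.array([onz("wrist",(245+x,78+y),40,c)[:2] for x,y in zip(xs,ys)])
r0=np.array([559.5,246]); ok=np.abs(np.linalg.norm(pts-r0,axis=1)-29)<8; pts=pts[ok]
from scipy.optimize import least_squares
f=least_squares(lambda q:np.hypot(*(pts-q[:2]).T)-q[2],[*r0,29],loss='soft_l1'); print("cup centre",f.x)
a=np.degrees(np.arctan2(*(pts-f.x[:2]).T[::-1])); a=np.sort(a); print("gap",a[a<0].max(),a[a>0].min())
F=lambda X,Y:(245+(X+.5)/8-.5,78+(Y+.5)/8-.5)
print("rodtip",onz("wrist",F(297,294),138,c))
for q in((540,235),(545,340),(500,252),(503,338)): 
    v=onz("wrist",F(*q),40,c)[:2]-f.x[:2]; print(v,np.degrees(np.arctan2(v[1],v[0])))
E
```

```text
[  9   7  58  32 385]
[ 21  43  46  25 235]
[ 6 75  7  1  7]
[16 75  1  1  1]
cup centre [559.2 245.3  29.3]
gap -10.790948423759424 16.265915672678368
rodtip [559.2 245.2 138. ]
[31.2  8.8] 15.83254407529966
[32.  -4.6] -8.215853433404579
[25.9  6.8] 14.673916777437453
[26.3 -4.3] -9.218593072510883
```

```bash
python3 -m jog '{"xyz":[[-0.15,-1,0],[-0.15,-1,0],[-0.15,-1,0],[-0.15,-1,0],[-0.15,-1,0],[-0.15,-1,0],[-0.15,-1,0],[-0.15,-1,0],[-0.15,-1,0],[-0.15,-1,0]],"angular":[[0,-0.12,0.14],[0,0,0],[0,0,0],[0,0,0],[0,0,0],[0,0,0],[0,0,0],[0,0,0],[0,0,0],[0,0,0]]}'
python3 -m jog '{"xyz":[[-0.15,-1,0],[-0.15,-1,0],[-0.15,-1,0],[-0.15,-1,0],[-0.15,-1,0],[-0.15,-1,0],[-0.15,-1,0],[-0.15,-1,0],[-0.15,-1,0],[-0.15,-1,0]],"angular":[[0,0,0],[0,0,0],[0,0,0],[0,0,0],[0,0,0],[0,0,0],[0,0,0],[0,0,0],[0,0,0],[0,0,0]]}'
```

```text
time: 3.0
tool_pos: [517.7, -25.2, 224.0]
tcp_rot: [-3.137, 0.006, 0.018]
contact_force: [0.7, 0.7, -0.7]
grip_width: 92.2
time: 4.0
tool_pos: [481.6, -216.5, 224.8]
tcp_rot: [-3.13, 0.008, 0.033]
contact_force: [-0.3, -0.3, -0.0]
grip_width: 91.6
```

```bash
python3 -m jog '{"xyz":[[0.1,-1,0],[0.1,-1,0],[0,-1,0],[0,-1,0],[0,-0.7,0],[0,0,0],[0,0,0]],"angular":[[0,0,0],[0,0,0],[0,0,0],[0,0,0],[0,0,0],[-0.1,-0.08,-0.3],[0,0,0]]}'
python3 - <<'E'
from h import *
c=P("wrist"); cv2.imwrite("pics/w2.png",capture("wrist")[:,:,::-1]); np.savez("w2.npz",K=c[0],R=c[1],t=c[2])
b=bot.get_obs();print(b['tool_pos'],b['tcp_rot'],proj("wrist",(486,-310,96),c),proj("wrist",(531,-310,2.5),c))
crop("pics/w2c.png","pics/w2.png",(220,120,140,130),5)
E
```

```text
time: 4.7
tool_pos: [486.9, -314.7, 224.3]
tcp_rot: [-3.139, -0.001, 0.003]
contact_force: [-0.8, -0.5, 0.5]
grip_width: 91.9
[ 486.92801782 -314.75606266  224.2390736 ] [-3.13916654e+00 -3.90384478e-04  3.76999716e-03] [281.48055087 196.97782544] [317.19320199 179.54892459]
```

View pics/w2c.png

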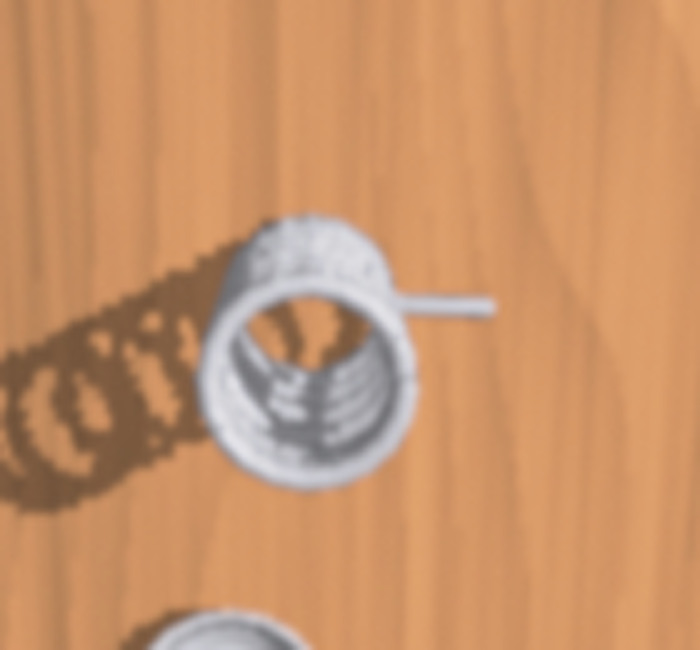

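```bash
python3 - <<'E'
from h import *
np.set_printoptions(precision=2,suppress=True)
d=np.load("w2.npz"); c=(d['K'],d['R'],d['t'])
F=lambda X,Y:(220+(X+.5)/5-.5,120+(Y+.5)/5-.5)
C=onz("wrist",F(307.5,382),94,c); T=onz("wrist",F(494,307),2.5,c); S=onz("wrist",F(405,304),2.5,c)
print(C,T,S); v=(T-C)[:2]; print(np.hypot(*v),np.degrees(np.arctan2(v[1],v[0]))); v=(T-S)[:2];print(np.degrees(np.arctan2(v[1],v[0])))
L=onz("wrist",F(198,382),94,c);R=onz("wrist",F(417,382),94,c);print(R-L)
E
```

```text
[ 485.62 -309.51   94.  ] [ 532.6  -311.86    2.5 ] [ 509.99 -311.14    2.5 ]
47.03244620232885 -2.8675834511412224
-1.822694297836882
[42.8  0.1  0. ]
```

```bash
python3 -m jog '{"xyz":[[-0.05,0.25,-0.5],[0,0,-1],[0,0,-1],[0,0,-1],[0,0,-1],[0,0,0]],"angular":[[0,0,0],[0,0,0],[0,0,0],[0,0,0],[0,0,0],[0,0,0]]}'
```

```text
time: 5.35
tool_pos: [485.7, -304.9, 129.0]
tcp_rot: [-3.137, 0.001, 0.011]
contact_force: [0.3, 0.1, -0.2]
grip_width: 91.9
```

```bash
python3 -m jog '{"xyz":[[0,-0.23,-1],[0,0,-1],[0,0,-1],[0,0,-0.45],[0,0,0]],"angular":[[-0.04,0,-0.1],[0,0,0],[0,0,0],[0,0,0],[0,0,0]]}'
python3 - <<'E'
from h import *
for n in("wrist","side"): cv2.imwrite(f"pics/{n}3.png",capture(n)[:,:,::-1])
crop("pics/s3c.png","pics/side3.png",(220,210,140,140),4)
E
```

```text
time: 5.85
tool_pos: [487.5, -308.2, 60.9]
tcp_rot: [3.14, -0.002, 0.005]
contact_force: [-0.3, 0.3, 0.5]
grip_width: 91.7
```

View pics/wrist3.png

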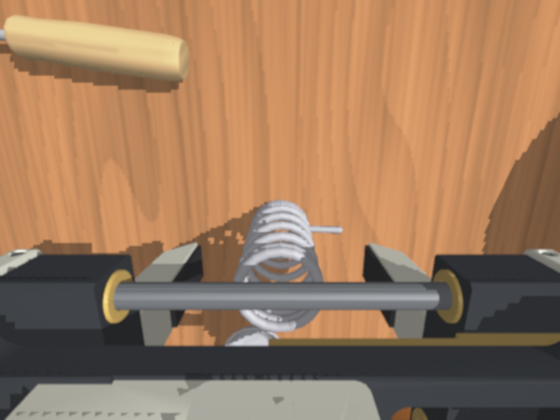

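View pics/s3c.png

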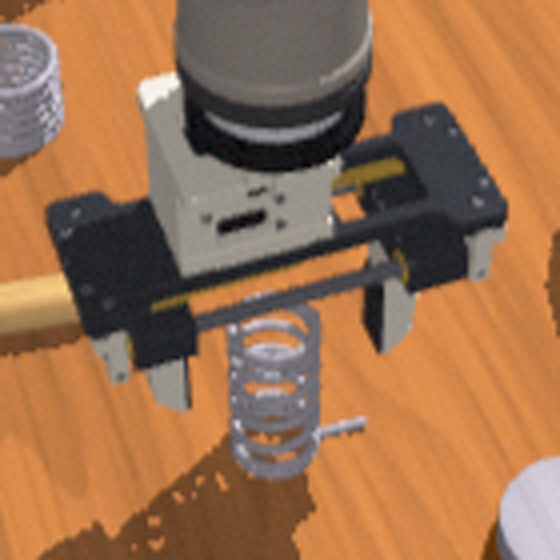

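```bash
python3 -m jog '{"xyz":[[-0.07,-0.07,0],[0,0,0],[0,0,0],[0,0,0],[0,0,0],[0,0,0],[0,0,0],[0,0,0]],"angular":[[0,0,0],[0,0,0],[0,0,0],[0,0,0],[0,0,0],[0,0,0],[0,0,0],[0,0,0]]}' 1
```

```text
time: 6.75
tool_pos: [488.0, -311.6, 66.1]
tcp_rot: [3.135, -0.009, 0.005]
contact_force: [0.9, -0.5, 0.9]
grip_width: 43.9
```

```bash
python3 -m jog '{"xyz":[[0,0,0.5],[0,0,1],[0,0,1],[0,0,1],[0,0,1],[0,0,1],[0,0,1],[0,0,1],[0,0,1],[0,0,0]],"angular":[[0,0,0],[0,0,0],[0,0,0],[0,0,0],[0,0,0],[0,0,0],[0,0,0],[0,0,0],[0,0,0],[0,0,0]]}'
python3 - <<'E'
from h import *
for n in("wrist","side","scene"): cv2.imwrite(f"pics/{n}4.png",capture(n)[:,:,::-1])
crop("pics/s4c.png","pics/side4.png",(210,120,160,160),4)
b=bot.get_obs();print(b['tool_pos'],b['tcp_rot'],b['contact_force'])
E
```

```text
time: 7.75
tool_pos: [486.4, -309.5, 246.0]
tcp_rot: [3.137, -0.007, 0.005]
contact_force: [0.1, 0.1, -1.4]
grip_width: 43.8
[ 484.9855036  -308.46230031  241.84034719] [-3.14157594e+00 -1.68187671e-03  4.71341331e-03] [-0.01166445 -0.06726276 -1.56966802]
```

View pics/wrist4.png

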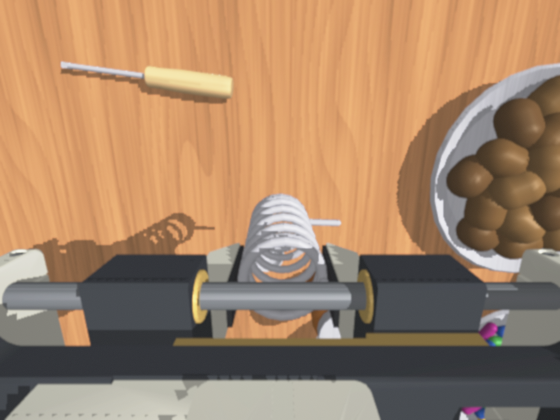

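View pics/s4c.png

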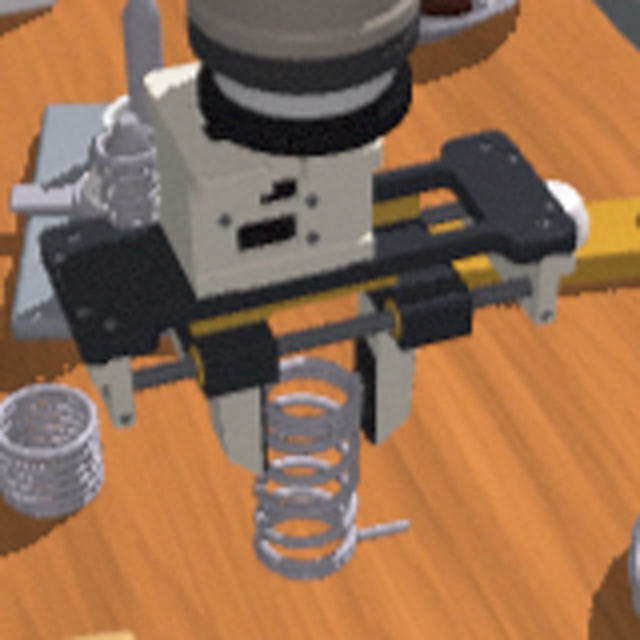

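```bash
python3 -m jog '{"xyz":[[0.1,0.5,0],[0.13,1,0],[0.13,1,0],[0.13,1,0],[0.13,1,0],[0.13,1,0],[0.13,1,0],[0.13,1,0],[0.13,1,0],[0.13,1,0]],"angular":[[0,0,0],[0,0,0],[0,0,0],[0,0,0],[0,0,0],[0,0,0],[0,0,0],[0,0,0],[0,0,0],[0,0,0]]}'
python3 -m jog '{"xyz":[[0.13,1,0],[0.13,1,0],[0.13,1,0],[0.13,1,0],[0.13,1,0],[0.13,1,0],[0.13,1,0],[0.13,1,0],[0.13,1,0],[0.13,1,0]],"angular":[[0,0,0],[0,0,0],[0,0,0],[0,0,0],[0,0,0],[0,0,0],[0,0,0],[0,0,0],[0,0,0],[0,0,0]]}'
```

```text
time: 8.9
tool_pos: [505.2, -104.4, 228.3]
tcp_rot: [-3.127, 0.02, 0.002]
contact_force: [-0.7, -0.3, -0.6]
grip_width: 43.9
time: 9.9
tool_pos: [522.9, 111.9, 216.3]
tcp_rot: [-3.122, 0.044, 0.004]
contact_force: [-0.1, -0.5, -1.4]
grip_width: 43.9
```

```bash
python3 -m jog '{"xyz":[[0,0,1],[0.1,0.9,1],[0.4,1,0.1],[0.4,1,0.1],[0.4,1,0.1],[0.3,1,0.1],[0.2,1,0.1],[0,0.3,0],[0,0,0]],"angular":[[-0.19,-0.4,0],[0,0,0.2],[0,0,0.2],[0,0,0.2],[0,0,0.2],[0,0,0],[0,0,0],[0,0,0],[0,0,0]]}'
```

```text
time: 10.8
tool_pos: [550.7, 248.1, 256.2]
tcp_rot: [3.14, 0.024, 0.097]
contact_force: [0.6, -0.5, -1.3]
grip_width: 44.0
```

```bash
python3 -m jog '{"xyz":[[0.42,-0.14,0],[0,0,0],[0,0,0]],"angular":[[0,-0.23,0],[0,0,0],[0,0,0]]}'
python3 - <<'E'
from h import *
b=bot.get_obs();print(b['tool_pos'],b['tcp_rot'],b['contact_force'])
c=P("wrist");np.savez("w5.npz",K=c[0],R=c[1],t=c[2])
for n in("wrist","side","scene"): cv2.imwrite(f"pics/{n}5.png",capture(n)[:,:,::-1])
crop("pics/s5c.png","pics/side5.png",(190,20,120,150),5)
crop("pics/c5c.png","pics/scene5.png",(330,70,110,140),5)
crop("pics/w5c.png","pics/wrist5.png",(220,150,140,130),5)
b=bot.get_obs();print(b['tool_pos'],b['tcp_rot'],b['contact_force'])
E
```

```text
time: 11.1
tool_pos: [558.9, 243.1, 254.9]
tcp_rot: [3.136, 0.0, 0.096]
contact_force: [0.3, 0.1, -1.4]
grip_width: 43.9
[558.8689428  243.07513401 254.94071577] [3.13573574e+00 1.15516133e-04 9.62197741e-02] [ 0.27923531  0.14715857 -1.43061097]
[558.99723901 243.40106103 255.16435365] [ 3.13599468e+00 -2.72952866e-04  9.64318517e-02] [-0.38089697 -0.14932881 -1.33480645]
```

View pics/w5c.png

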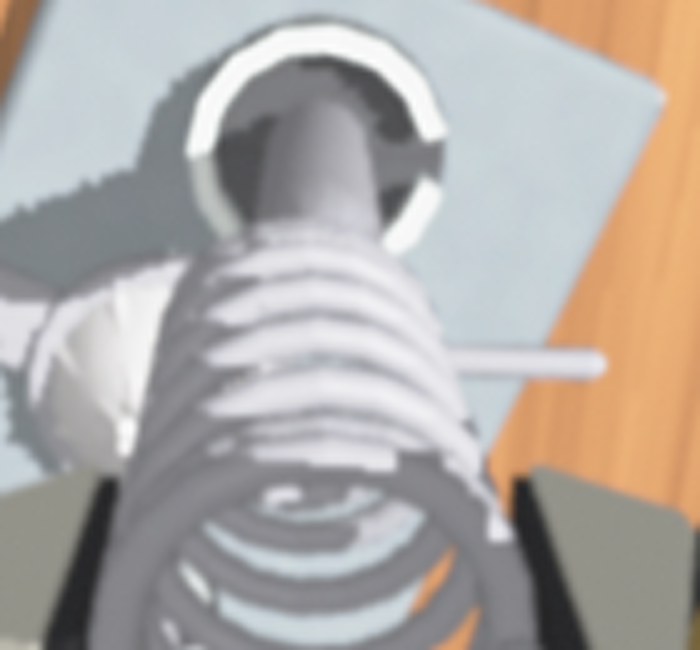

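View pics/s5c.png

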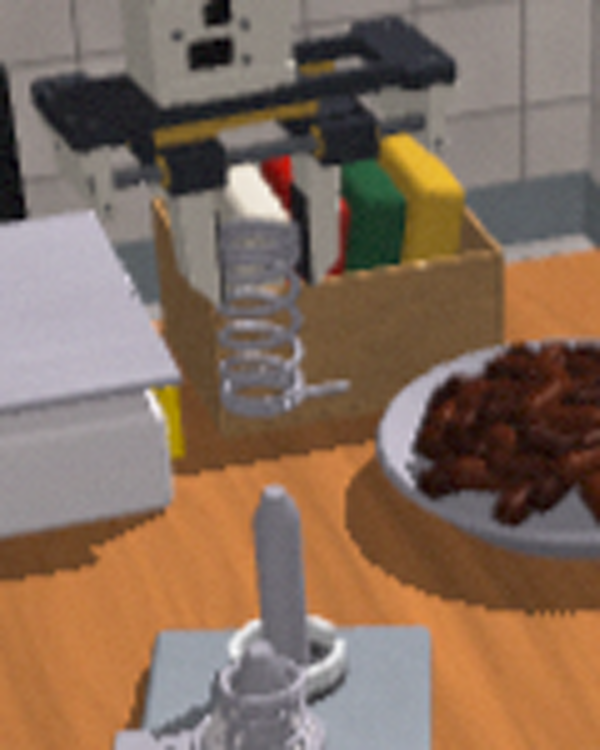

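View pics/c5c.png

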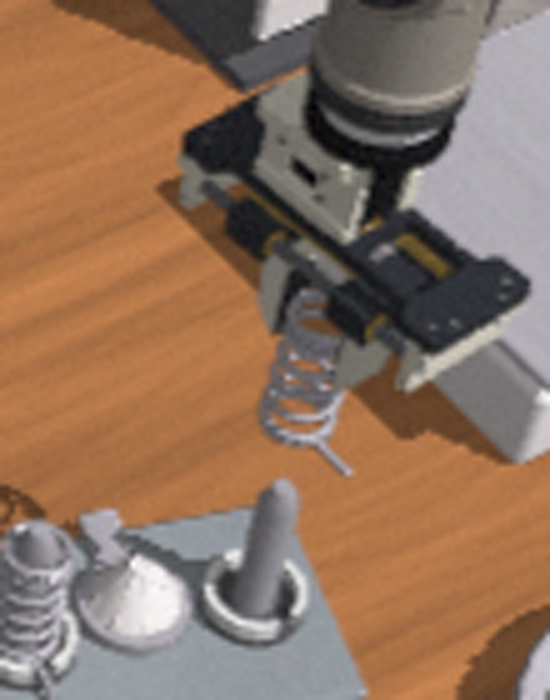

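```bash
python3 - <<'E'
from h import *
np.set_printoptions(precision=1,suppress=True)
d=np.load("w5.npz"); w=(d['K'],d['R'],d['t'])
f=lambda X,Y,b,k=5:(b[0]+(X+.5)/k-.5,b[1]+(Y+.5)/k-.5)
S=lambda X,Y:f(X,Y,(190,20)); C=lambda X,Y:f(X,Y,(330,70)); W=lambda X,Y:f(X,Y,(220,150))
print("tail",tri(C(349,471),S(347,384)))
print("bottom",tri(C(299,420),S(263,394)))
print("top",tri(C(313,306),S(257,238)))
t,_=tri(C(349,471),S(347,384))
print("tail wrist",onz("wrist",W(602,363),t[2],w),onz("wrist",W(602,363),192,w))
print("tail root wrist",onz("wrist",W(460,361),192,w))
print("rodtip",tri(C(283,484),S(272,490)))
E
```

```text
tail (array([602.3, 247.8, 192.5]), np.float64(2.454382730452039))
bottom (array([557.6, 246.7, 194.8]), np.float64(0.4526006800687475))
top (array([555.9, 236.4, 286.9]), np.float64(7.235002874943126))
tail wrist [602.6 247.7 192.5] [602.7 247.5 192. ]
tail root wrist [580.9 245.8 192. ]
rodtip (array([558.4, 246.6, 138.6]), np.float64(0.7685381689141026))
```

```bash
python3 -m jog '{"xyz":[[0.05,0.08,0],[0,0,-0.5],[0,0,-1],[0,0,-0.5],[0,0,0]],"angular":[[0.05,0,-0.2],[0,0,0],[0,0,0],[0,0,0],[0,0,0]]}'
python3 - <<'E'
from h import *
b=bot.get_obs();print(b['tool_pos'],b['tcp_rot'],b['contact_force'])
for n in("wrist","side","scene"): cv2.imwrite(f"pics/{n}6.png",capture(n)[:,:,::-1])
a=cv2.imread("pics/side6.png")[40:170,190:310];c=cv2.imread("pics/scene6.png")[90:220,325:445]
cv2.imwrite("pics/m6.png",cv2.resize(np.hstack([a[:,:120],c[:,:120]]),None,fx=3.3,fy=3.3,interpolation=cv2.INTER_CUBIC))
E
```

```text
time: 11.75
tool_pos: [560.1, 244.5, 213.1]
tcp_rot: [-3.141, -0.001, 0.072]
contact_force: [1.0, -0.3, -1.6]
grip_width: 43.9
[560.0799344  244.51635118 213.05623025] [-3.14124277e+00 -1.49540690e-03  7.22177696e-02] [ 0.98235048 -0.25964168 -1.59096051]
```

View pics/m6.png

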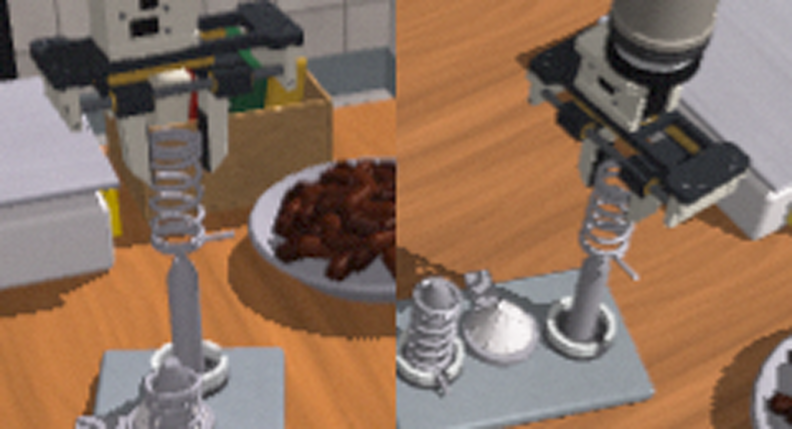

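View pics/wrist6.png

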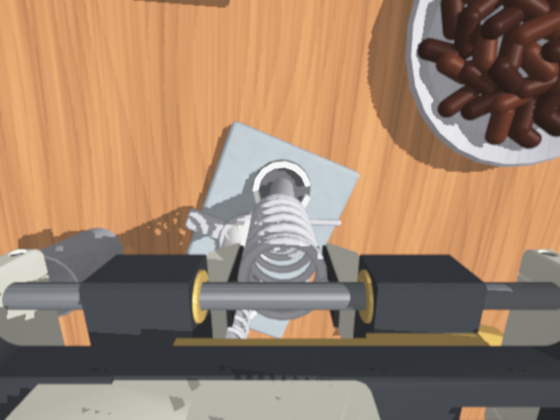

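```bash
python3 - <<'E'
from h import *
np.set_printoptions(precision=2,suppress=True)
im=cv2.imread("pics/wrist6.png")
for z in (148,150.5): 
    T=onz("wrist",(340,221.5),z);S=onz("wrist",(318,220.5),z);v=T-S;a=np.arctan2(v[1],v[0]);print(T,np.degrees(a),T[:2]-45*np.array([np.cos(a),np.sin(a)]))
crop("pics/w6c.png","pics/wrist6.png",(240,150,110,110),7)
f=lambda X,Y,x,y:(x+(X+.5)/3.3-.5,y+(Y+.5)/3.3-.5)
print(tri(f(606-396,238,325,90),f(178.5,242,190,40)))
print(tri(f(636-396,276,325,90),f(233,235,190,40)))
for n in("scene","side"): print(n,proj(n,(559.2,245.3,150)),proj(n,(569.2,245.3,150)),proj(n,(559.2,255.3,150)))
E
```

```text
[606.29 247.87 148.  ] 1.2960833307097226 [561.3  246.85]
[605.72 248.66 150.5 ] 1.296083330709701 [560.73 247.65]
(array([557.97, 251.13, 152.34]), np.float64(6.105958494863165))
(array([603.74, 249.52, 149.58]), np.float64(3.856176415558985))
scene [386.65 164.37] [388.76 166.6 ] [389.33 163.04]
side [244.03 113.87] [247.68 113.21] [243.03 112.1 ]
```

View pics/w6c.png

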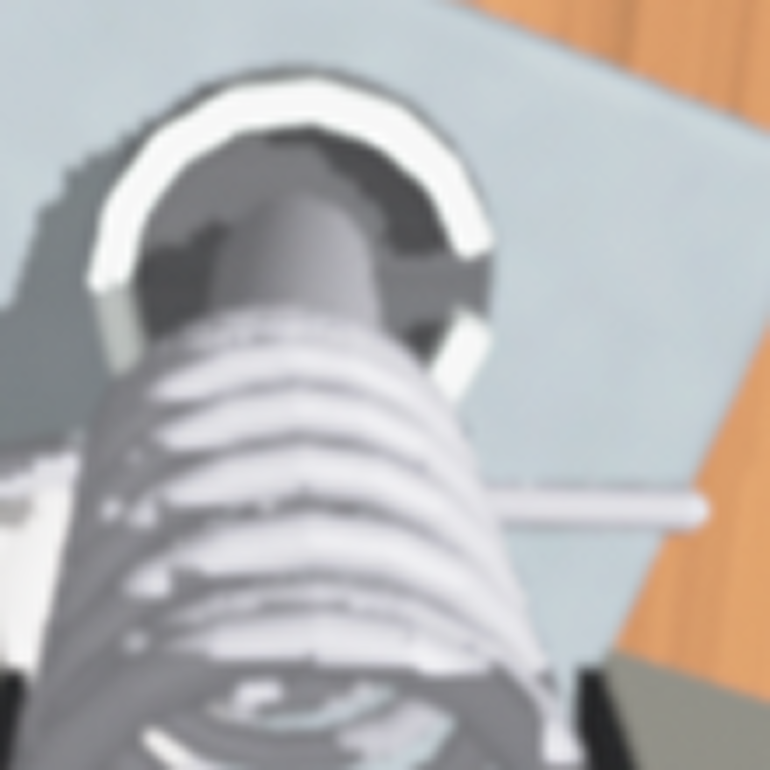

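```bash
python3 -m jog '{"xyz":[[0,0,-0.5],[0,0,-0.5],[0,0,-0.5],[0,0,0]],"angular":[[0,0,0],[0,0,0],[0,0,0],[0,0,0]]}'
```

```text
time: 12.3
tool_pos: [561.6, 245.1, 184.2]
tcp_rot: [-3.14, -0.008, 0.072]
contact_force: [-0.2, 0.8, -2.0]
grip_width: 43.9
```

```bash
python3 - <<'E'
from h import *
for n in("wrist","side","scene"): cv2.imwrite(f"pics/{n}7.png",capture(n)[:,:,::-1])
a=cv2.imread("pics/side7.png")[60:160,200:300];c=cv2.imread("pics/scene7.png")[120:220,340:440]
cv2.imwrite("pics/m7.png",cv2.resize(np.hstack([a,c]),None,fx=4,fy=4,interpolation=cv2.INTER_CUBIC))
crop("pics/w7c.png","pics/wrist7.png",(240,150,110,110),5)
b=bot.get_obs();print(b['tool_pos'],b['tcp_rot'],b['contact_force'],b['moment'])
E
```

```text
[562.61606216 245.44682599 186.27909836] [-3.13903834 -0.01123404  0.07247035] [-0.21873017  0.2190793  -1.55703648] [-0.11419418  0.04416797  0.00520929]
```

View pics/m7.png

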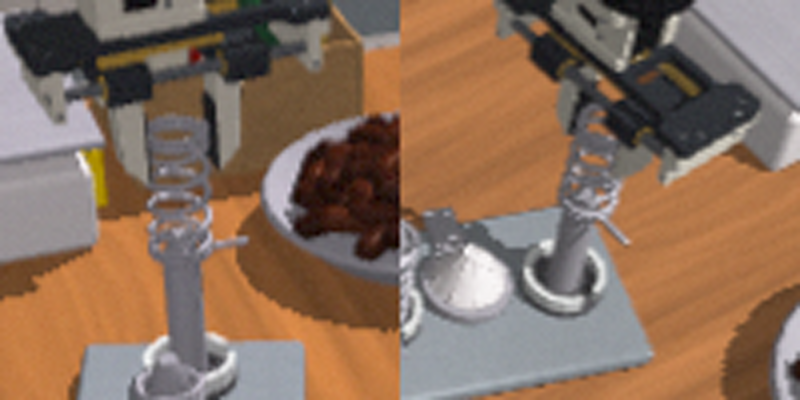

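View pics/w7c.png

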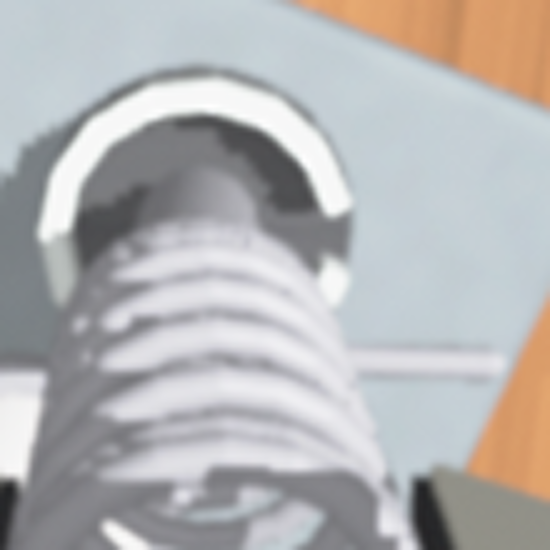

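```bash
python3 -m jog '{"xyz":[[-0.06,0,-0.5],[0,0,-0.5],[0,0,-0.5],[0,0,0]],"angular":[[0,0.1,0],[0,0,0],[0,0,0],[0,0,0]]}'
```

```text
time: 12.85
tool_pos: [561.6, 245.5, 154.3]
tcp_rot: [-3.138, -0.001, 0.072]
contact_force: [0.2, -0.9, -2.0]
grip_width: 43.7
```

```bash
python3 -m jog '{"xyz":[[-0.08,0,-0.5],[0,0,-0.5],[0,0,-0.4],[0,0,0]],"angular":[[-0.02,0,0],[0,0,0],[0,0,0],[0,0,0]]}'
python3 - <<'E'
from h import *
for n in("wrist","side","scene"): cv2.imwrite(f"pics/{n}8.png",capture(n)[:,:,::-1])
a=cv2.imread("pics/side8.png")[60:160,200:300];c=cv2.imread("pics/scene8.png")[120:220,340:440]
cv2.imwrite("pics/m8.png",cv2.resize(np.hstack([a,c]),None,fx=4,fy=4,interpolation=cv2.INTER_CUBIC))
crop("pics/w8c.png","pics/wrist8.png",(240,150,110,110),5)
b=bot.get_obs();print(b['tool_pos'],b['tcp_rot'],b['contact_force'],b['moment'])
E
```

```text
time: 13.25
tool_pos: [559.4, 245.4, 123.2]
tcp_rot: [-3.14, 0.0, 0.073]
contact_force: [-0.6, 0.2, -2.2]
grip_width: 43.8
[560.46836826 245.71357841 125.05206694] [-3.13976621e+00 -2.99743524e-03  7.24562436e-02] [ 0.77801767 -0.51882824 -0.93987559] [-0.08626024 -0.01038556  0.01870191]
```

View pics/m8.png

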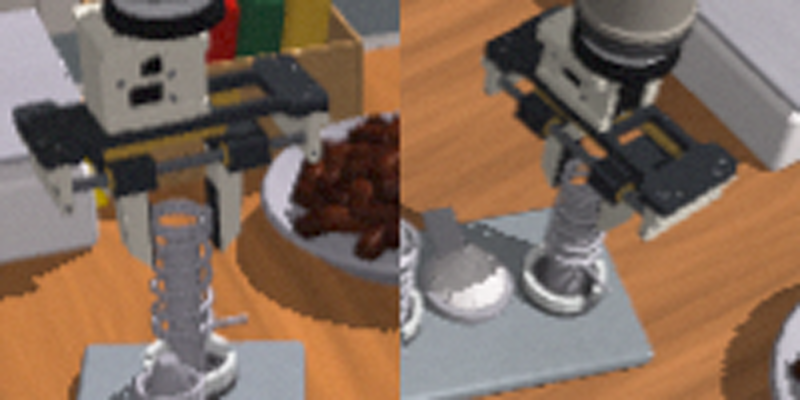

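View pics/w8c.png

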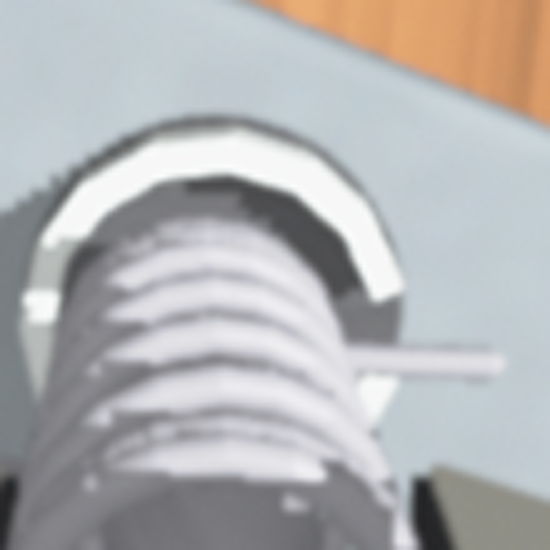

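```bash
python3 -m jog '{"xyz":[[0.05,0,-0.4],[0,0,-0.4],[0,0,-0.2],[0,0,0]],"angular":[[-0.02,0.02,0],[0,0,0],[0,0,0],[0,0,0]]}'
python3 - <<'E'
from h import *
for n in("wrist","scene"): cv2.imwrite(f"pics/{n}9.png",capture(n)[:,:,::-1])
a=cv2.imread("pics/wrist9.png")[150:250,240:340];c=cv2.imread("pics/scene9.png")[130:230,330:430]
cv2.imwrite("pics/m9.png",cv2.resize(np.hstack([a,c]),None,fx=4,fy=4,interpolation=cv2.INTER_CUBIC))
b=bot.get_obs();print(b['tool_pos'],b['tcp_rot'],b['contact_force'],b['moment'])
E
```

```text
time: 13.8
tool_pos: [562.1, 245.8, 104.4]
tcp_rot: [-3.142, -0.002, 0.072]
contact_force: [0.3, -0.9, -1.3]
grip_width: 43.9
[562.37196764 245.86335435 105.04860214] [-3.14137057 -0.00333125  0.07245799] [-0.37134904 -0.29389565 -1.49830054] [-0.09316128  0.09541532 -0.01635232]
```

View pics/m9.png

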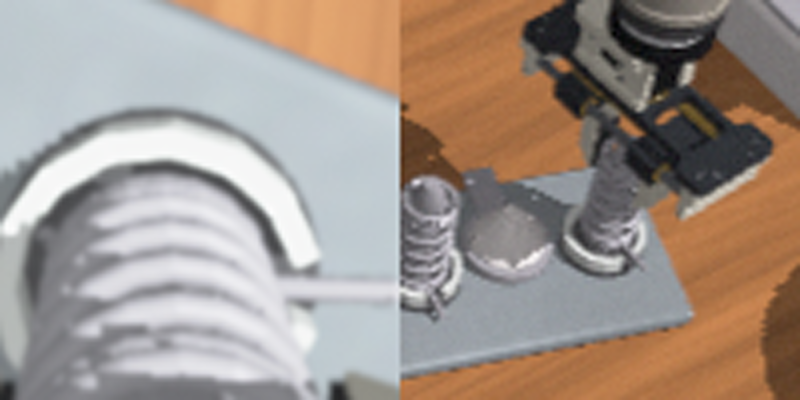

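```bash
python3 -m jog '{"xyz":[[-0.05,0,-0.2],[0,0,-0.2],[0,0,-0.15],[0,0,0]],"angular":[[0,0,0],[0,0,0],[0,0,0],[0,0,0]]}'
```

```text
time: 14.3
tool_pos: [561.9, 246.1, 94.0]
tcp_rot: [-3.141, -0.005, 0.072]
contact_force: [0.2, 0.5, -0.5]
grip_width: 43.6
```

```bash
python3 -m jog '{"xyz":[[0,0,-0.15],[0,0,-0.1]],"angular":[[0,0,0],[0,0,0]]}'
python3 - <<'E'
from h import *
for n in("wrist","scene","side"): cv2.imwrite(f"pics/{n}10.png",capture(n)[:,:,::-1])
a=cv2.imread("pics/wrist10.png")[150:250,240:340];c=cv2.imread("pics/scene10.png")[130:230,330:430]
cv2.imwrite("pics/m10.png",cv2.resize(np.hstack([a,c]),None,fx=4,fy=4,interpolation=cv2.INTER_CUBIC))
b=bot.get_obs();print(b['tool_pos'],b['tcp_rot'],b['contact_force'],b['moment'])
E
```

```text
time: 14.5
tool_pos: [562.1, 246.5, 93.6]
tcp_rot: [-3.14, -0.008, 0.073]
contact_force: [-5.7, -3.3, 11.4]
grip_width: 43.8
[562.09349835 246.47156722  93.60218927] [-3.14005704 -0.00786202  0.07278473] [-6.18180617 -2.39606617 13.35816918] [-0.3773062   1.11498847  0.06864962]
```

View pics/m10.png

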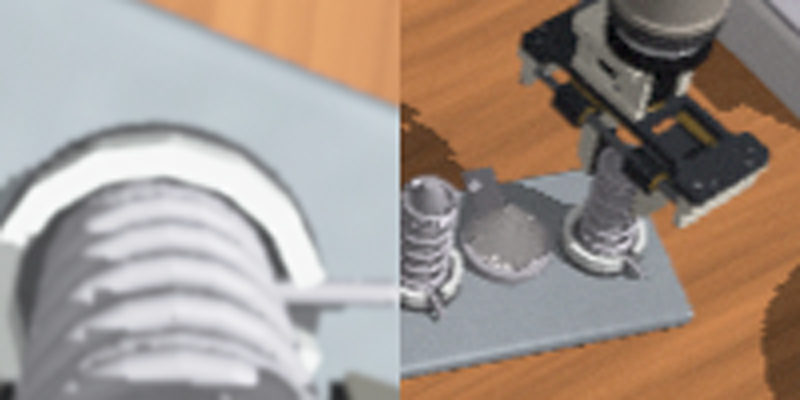

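```bash
python3 -m jog '{"xyz":[[0,0,0],[0,0,0],[0,0,0],[0,0,0]],"angular":[[0,0,0],[0,0,0],[0,0,0],[0,0,0]]}' -0.3
python3 - <<'E'
from h import *
for n in("wrist","scene","side"): cv2.imwrite(f"pics/{n}11.png",capture(n)[:,:,::-1])
a=cv2.imread("pics/wrist11.png")[150:250,240:340];c=cv2.imread("pics/scene11.png")[130:230,330:430];s=cv2.imread("pics/side11.png")[100:200,190:290]
cv2.imwrite("pics/m11.png",cv2.resize(np.hstack([a,c,s]),None,fx=2.66,fy=2.66,interpolation=cv2.INTER_CUBIC))
b=bot.get_obs();print(b['tool_pos'],b['contact_force'],b['grip_width'])
E
```

```text
time: 15.05
tool_pos: [562.8, 246.7, 94.9]
tcp_rot: [-3.139, -0.011, 0.073]
contact_force: [0.5, -0.6, 0.3]
grip_width: 59.4
[562.70333993 246.67971269  94.8079417 ] [ 0.49574067 -0.12439876  0.53643426] 60.02173466741118
```

View pics/m11.png

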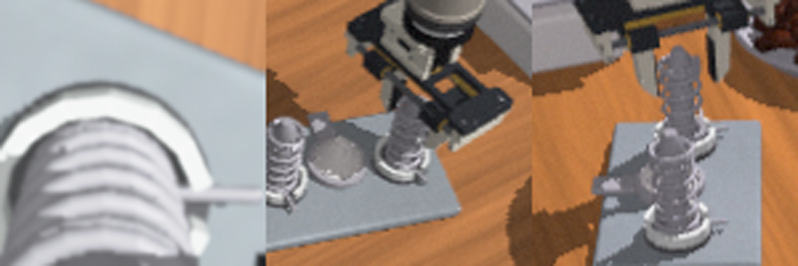

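```bash
python3 -m jog '{"xyz":[[0,0,0],[0,0,0],[0,0,0],[0,0,0.5],[0,0,1],[0,0,1],[0,0,1],[0,0,1],[0,0,1],[0,0,0]],"angular":[[0,0,0],[0,0,0],[0,0,0],[0,0,0],[0,0,0],[0,0,0],[0,0,0],[0,0,0],[0,0,0],[0,0,0]]}' -1
```

```text
time: 16.2
tool_pos: [562.1, 246.6, 212.4]
tcp_rot: [-3.139, -0.011, 0.073]
contact_force: [0.3, 0.7, -0.6]
grip_width: 91.6
```

```bash
python3 -m jog '{"xyz":[[0,-1,0.3],[0,-1,0.3],[0,-1,0],[0,-0.8,0],[0,0,0]],"angular":[[0,0,0],[0,0,0],[0,0,0],[0,0,0],[0,0,0]]}'
python3 - <<'E'
from h import *
c=P("wrist");np.savez("w12.npz",K=c[0],R=c[1],t=c[2])
for n in("wrist","scene","side"): cv2.imwrite(f"pics/{n}12.png",capture(n)[:,:,::-1])
u,v=proj("wrist",(559,245,80),c); u,v=int(u),int(v); print(u,v)
crop("pics/w12c.png","pics/wrist12.png",(u-50,max(v-50,0),110,100),6)
c=cv2.imread("pics/scene12.png")[140:220,310:410];s=cv2.imread("pics/side12.png")[100:200,200:280]
cv2.imwrite("pics/m12.png",np.hstack([cv2.resize(c,(500,400),interpolation=cv2.INTER_CUBIC),cv2.resize(s,(320,400),interpolation=cv2.INTER_CUBIC)])[:,:800])
b=bot.get_obs();print(b['tool_pos'],b['contact_force'],b['grip_width'])
E
```

```text
time: 16.7
tool_pos: [560.7, 168.5, 222.9]
tcp_rot: [-3.139, -0.009, 0.075]
contact_force: [-0.4, 0.9, 0.3]
grip_width: 91.7
285 120
[560.66174064 170.70979291 222.99176464] [-0.506486   -0.53920132  0.90532444] 91.59272922422188
```

View pics/w12c.png

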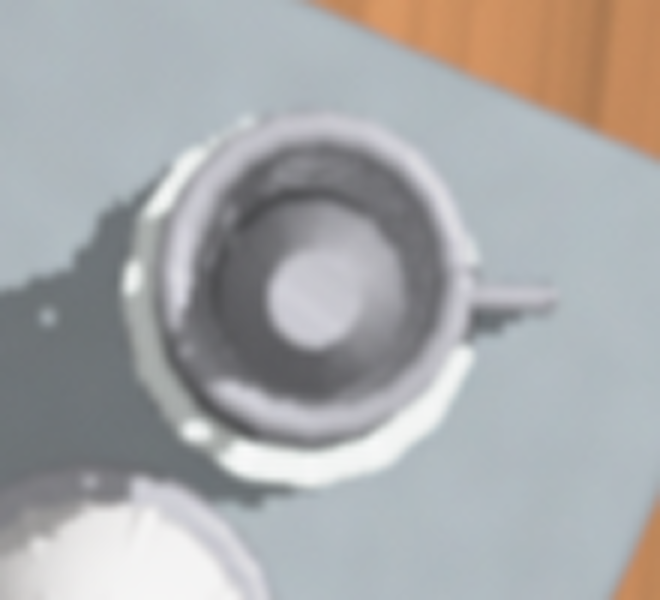

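View pics/m12.png

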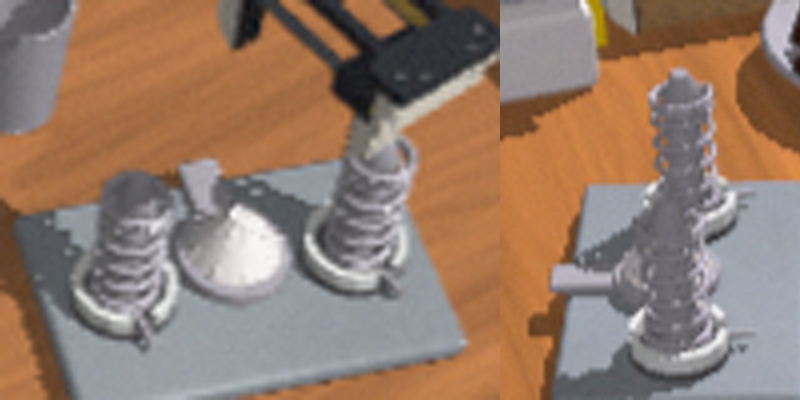

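```bash
python3 - <<'E'
from h import *
np.set_printoptions(precision=1,suppress=True)
d=np.load("w12.npz"); w=(d['K'],d['R'],d['t'])
W=lambda X,Y:(235+(X+.5)/6-.5,70+(Y+.5)/6-.5)
T=onz("wrist",W(555,298),30.5,w); C=onz("wrist",W(318,277),122,w); r=onz("wrist",W(314,298),138,w)
v=T-np.array([559.2,245.3,30.5]); print("tail",T,np.hypot(*v[:2]),np.degrees(np.arctan2(v[1],v[0])),"top",C,"rod",r)
L,R=[onz("wrist",W(x,280),122,w) for x in(162,474)]; print("dia at z122",R-L)
crop("pics/s12c.png","pics/side12.png",(225,105,70,60),10)
crop("pics/c12c.png","pics/scene12.png",(365,160,40,45),12)
print("exp side: top",proj("side",(559.2,245.3,124)),"near-rim",proj("side",(559.2,245.3,28)), proj("side",(604,247.7,30.5)),proj("scene",(604,247.7,30.5)),proj("scene",(604,247.7,37)))
E
```

```text
tail [605.9 249.7  30.5] 46.933726630090725 5.347240730966561 top [559.8 248.2 122. ] rod [559.1 245.3 138. ]
dia at z122 [42.3  3.2  0. ]
exp side: top [244.7 122.5] near-rim [246.9 152.5] [261.9 148.2] [389.6 198.7] [389.9 197.4]
```

View pics/s12c.png

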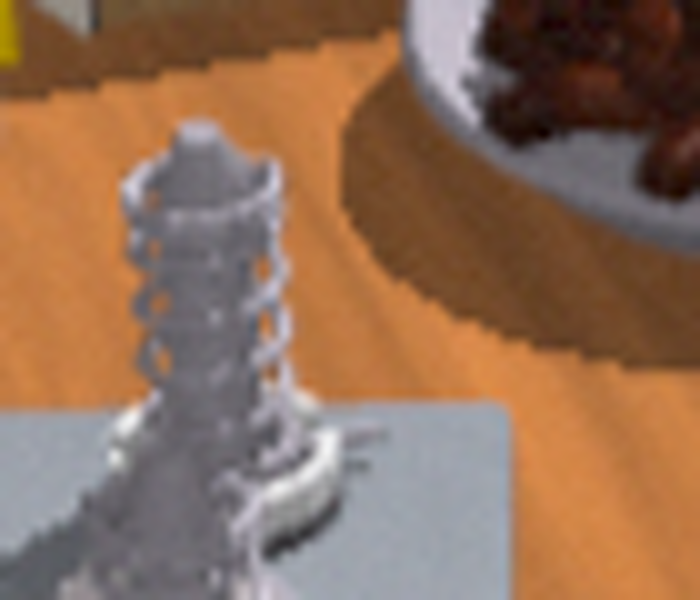

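View pics/c12c.png

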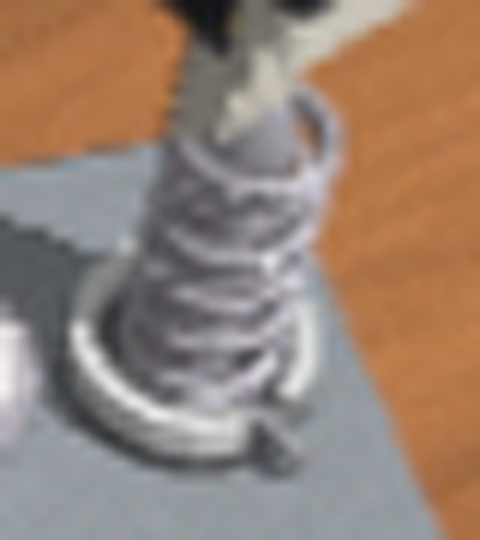

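```bash
python3 -m jog '{"xyz":[[-1,-1,1],[-1,-1,1],[-1,-1,1],[-1,-1,0.5],[0,0,0]],"angular":[[0,0,0],[0,0,0],[0,0,0],[0,0,0],[0,0,0]]}'
python3 - <<'E'
from h import *
for n in("scene","side"): cv2.imwrite(f"pics/{n}13.png",capture(n)[:,:,::-1])
c=cv2.imread("pics/scene13.png")[155:215,315:405];s=cv2.imread("pics/side13.png")[105:165,205:295]
cv2.imwrite("pics/m13.png",cv2.resize(c,(800,533),interpolation=cv2.INTER_CUBIC))
cv2.imwrite("pics/n13.png",cv2.resize(s,(800,533),interpolation=cv2.INTER_CUBIC))
c=np.array([559.2,245.3]); 
for n,o in(("scene",(315,155)),("side",(205,105))):
  for z in(138,121.5,30.5): print(n,z,(proj(n,(*c,z))-o+.5)*800/90)
  for dx,dy in((22,0),(-22,0),(0,22),(0,-22)): print(dx,dy,(proj(n,(c[0]+dx*.89,c[1]+dy*.89,121.5))-o+.5)*800/90)
E
```

```text
time: 17.35
tool_pos: [477.5, 93.3, 292.5]
tcp_rot: [-3.137, -0.006, 0.084]
contact_force: [-0.5, 0.3, 0.6]
grip_width: 91.8
scene 138 [635.14268861 111.1732597 ]
scene 121.5 [626.73762155 142.90947382]
scene 30.5 [582.91886811 308.36220983]
22 0 [662.84985319 181.64800243]
-22 0 [591.06497916 104.64250402]
0 22 [672.60642689 119.86019897]
0 -22 [580.50078882 166.14368404]
side 138 [353.9953418  118.92069845]
side 121.5 [357.60128284 167.20680788]
side 30.5 [376.46141415 419.75735006]
22 0 [420.17590868 155.51869544]
-22 0 [294.58175324 178.97802245]
0 22 [340.46844173 136.07828678]
0 -22 [375.12146756 199.03909047]
```

View pics/m13.png

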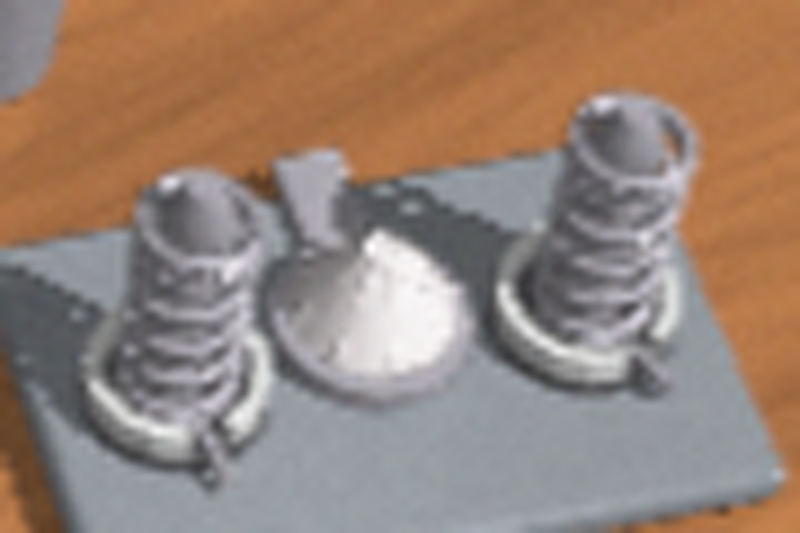

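View pics/n13.png

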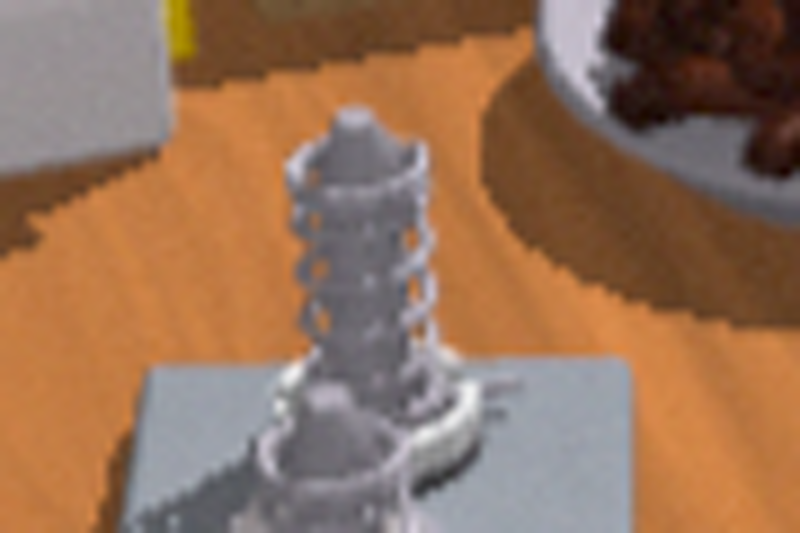

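```bash
python3 -c "
from plant import bot
print(bot.get_obs()['contact_force']); print(bot.close_job())"
```

```text
[-0.10314667  0.14999597 -0.64596988]
the job is handed in; nothing more can be done
None
```

The tailed spring is on the bare post and sits home in its cup, with its tail in the notch. I released it, moved the arm clear and handed the job in at about 17.5 s. It went on without catching, so I didn't need to twist it to seat it.

- **Seating:** it met the floor with about 13 N at TCP height 93.6 mm, against 93 mm predicted. After release, the top coil in the side view is where a home spring's should be, to about 2 mm. It looks the same as the fitted spring in the scene view.
- **Tail:** the tip measured about 47 mm out at 5°. It should be 45 mm, and the notch is at about 3°. It lies between the notch edges in the wrist view, and its height agrees with home in the side and scene views.
- **Disagreement:** the spring's top centre measured about 3 mm off the post axis. That is within its play on the post (±3.5 mm) but close to that limit. It could be sitting to one side or leaning by about 1.5°, and I couldn't tell which at this image resolution.
- **Other things on the counter:** I did not go near or touch any of them. I did not re-measure where they stand.

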